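# Feel the end float of a polishing spindle and take it up with a spacer

### The arm

A 7-joint arm with a two-finger parallel gripper is mounted at the origin on a cart in front of the work surface, level with it; the furniture and walls round the work are solid. World frame = base frame: x ahead of the robot, y to its left, z up, the work surface at z = 0. Lengths are in m, angles in degrees, forces in N, time in s.
With the tool pointing down it reaches from about 0.425 to 0.925 m from the base axis. Payload 6.8 kg.
Tool frame: the origin (TCP) lies between the finger pads; the fingertips stand 25 mm ahead of it and the grasp point (between the pads) lies 6 mm ahead of it; z points along the fingers, y is the line along which they close (so a half turn about z gives the same grasp; the last joint's range is limited). The gripper opens to 85 mm and grips with 20 to 120 N. Pads are 22 mm wide; open, the fingers measure 114 mm over their backs; the gripper's body (76 mm by 85 mm) begins 54 mm behind the grasp point. The pads swing forward as they close: fully open they stand 13 mm farther back than shut.
Start: joints at [65.14, 27.33, 1.283, 89.118, -0.659, 63.558, -4.761], TCP at [0.216, -0.64, 0.256] pointing down, gripper open.
Joint ranges: [-169.35, 169.35], [-19.33, 120.38], [-80.79, 83.38], [13.8, 139.57], [-78.32, 258.32], [9.67, 109.79], [-169.56, 169.56]. Speed limits (degrees/s): [136.94, 136.94, 180, 180, 180, 180, 180].

### API

Orientations are given as a 3x3 rotation matrix whose columns are the frame's x, y, z axes.
In Python, from cell import ctrl, get_image gives the robot as it stands. The module is installed in compiled form; this text tells all that it offers. Calls block until the motion is done:
- ctrl.move_to(position, orientation): joint-space move of the TCP to a pose.
- ctrl.move_l(position, attitude=None, velocity=0.15, until_force=None): straight line of the TCP; attitude=None keeps the orientation; velocity is the mean speed in m/s. With until_force (N) it stops when the force on the tool has changed by that much, and returns True; else False.
- ctrl.move_joints(angles): joint-space move.
- ctrl.move_gripper(opening, effort=None): finger opening in m; effort is the grip in N (None keeps the last); returns when the fingers have stopped.
- ctrl.wait(seconds).
- ctrl.ik(position, orientation): joint angles nearest the present ones, or None.
- ctrl.state(): the state.
- get_image(name): name is "scene" or "top" or "wrist"; returns a dict with "frame" (480x640x3 uint8, blue, green, red), "K" (3x3 intrinsics, pixels), "D" ([k1, k2, p1, p2, k3] as OpenCV has them; the pictures are not rectified), "world_to_cam" (4x4, takes a point from world to camera coordinates). Camera axes: x right, y down, z forward; pixel columns grow to the right and rows downward; lengths in m; the calibration is good to about 2 mm. A picture is of the moment at which its call begins. There is no depth.
A pose or a line that the arm cannot do raises ctrl.PlanningError and nothing moves.
- ctrl.hand_in(): hands the job in; it is judged then, once.
The state is a dict: "time": time; "joints": joint angles; "qd": joint speeds; "tau": joint torques, N m; "tcp_pos": TCP position; "ee_rot": TCP orientation; "contact_force": force on the tool from outside, world axes, zero at the start; "ft_torque": the same for the moment, N m; "finger_gap": finger opening in m; "grasp_force": force on a finger pad.
Only numpy, scipy, OpenCV 4.12 (cv2) and the standard library are available. Lean on these libraries where they do the work, as an engineer would, in place of code of your own. Each camera call takes 0.05 s, during which the arm holds its last target. There are 200 camera calls.

### The job

Check the end float of the polishing spindle by hand: push its shaft all the way in until the brass collar stops against the thrust block, then pull it all the way out to its outer stop. If you felt 12 mm of float or more, fit the thick (blue-grip) horseshoe spacer astride the shaft between collar and block, otherwise the thin (yellow-grip) one, its feet right down on the base plate; then push the shaft in again until the spacer is nipped upright between collar and block. Leave the other spacer in its stand.

Things in the scene. Friction and masses are not known exactly. Their poses are not given: they have to be found in the camera images.
- head: (sizes in mm) the green polishing spindle head fixed on the bench; base plate 90 (x) x 165 (y) x 10 thick. Origin on the bench under the shaft; z up; the shaft lies along its y, 45 above the bench, and its -y points OUT, along the shaft to the black hub and the felt wheel. Green housing 64 wide, 70 high from y = +35 to +97, with a brass oil cap to 80. Pulling out moves the shaft to -y, pushing in to +y.
- face (a point): centre of the flat face of the aluminium thrust block, on the shaft axis (45 above the bench). The face looks to the head's -y; it is 62 wide and reaches 64 above the bench. The block is fixed for now, but where it is clamped along the head differs each time, and with it the end float (8.5 to 15 mm). Axes as the head's.
- collar (a point): centre of the inner face (towards the thrust block) of the brass collar on the shaft: 36 in diameter, 8 thick, on the shaft axis. It moves with the shaft; axes as the head's. The gap between block and collar is the distance from the face to this point along the head's -y; it is 0 when the shaft is fully in.
- hub (a point): centre of the black cylindrical hub on the shaft, made for gripping: 28 in diameter, 42 long along the shaft, on the shaft axis 45 above the bench. It is 90 outward of the collar point. Free bench below it. The shaft is 12 in diameter; past the hub, from 25 to 34 outward of this point, is a brown felt wheel 50 in diameter. Axes as the head's.
- spindle (a joint): axial position of the shaft in m, growing as it is pulled out; only differences mean anything. The difference between the two stops is the end float. About 2 N of friction keeps the shaft where it is left; it has no spring. It starts somewhere between the stops.
- thin_grip (a point): (mm) centre of the yellow plastic grip block of the thin horseshoe spacer: block 26 (x) x 14 (y) x 40 high, on top of the steel part. This point is 86 above the feet, z is up. At the start the spacer stands in its wooden stand, feet 6 above the bench, yaw as its stand.
- thick_grip (a point): (mm) centre of the blue plastic grip block of the thick horseshoe spacer: block 26 (x) x 14 (y) x 40 high, on top of the steel part. This point is 86 above the feet, z is up. At the start the spacer stands in its wooden stand, feet 6 above the bench, yaw as its stand.
- spacer_thin: the thin spacer, 120 g, origin between its feet, axes as at its grip point: steel plate 44 wide (x) x 6 thick (y), 63 high, with a slot 16 wide, open at the bottom, 44 high, between two 14 wide legs with rounded feet. Above 63 is only the grip block. Its slot goes over the shaft, its x square to the shaft.
- spacer_thick: the thick spacer, 120 g, origin between its feet, axes as at its grip point: steel plate 44 wide (x) x 10 thick (y), 63 high, with a slot 16 wide, open at the bottom, 44 high, between two 14 wide legs with rounded feet. Above 63 is only the grip block. Its slot goes over the shaft, its x square to the shaft.
- stand_thin: dark wooden stand fixed on the bench, 72 (x) x 44 (y) x 26 high, origin on the bench under its middle, with a slot 20 deep along its x that holds the thin spacer. Lift the spacer straight up out of it.
- stand_thick: the same stand with a wider slot, for the thick spacer; the two stands change places between starts
Not all that is in view belongs to the job. Leave any pink look-alike of the stand_thick alone.

How it is judged:
By the outcome, as a careful person would: the job done as asked, in the order asked, and still so for the second after the job is handed in, with the robot touching nothing.
It also fails if it takes over 54 s, if anything falls off the work surface, if the arm or the gripper's body presses on something with over 40 N, if the wrist force passes 120 N, or if a joint passes its speed limit or range.

## Working session

There is one attempt and no reset: what is moved stays moved. The work goes in short steps, each a Python script; the robot and the scene stay as the last script left them, time stands still between calls to the robot, and variables do not carry over. Pictures are saved under pics/ and viewed, at most 10 in all, crops included, and the job is handed in when it is done.

```bash
mkdir -p pics; python3 - <<'E'
from cell import ctrl,get_image
import cv2,pickle
for n in("scene","top"):
    d=get_image(n);cv2.imwrite(f"pics/{n}0.png",d["frame"]);pickle.dump(d,open(f"{n}0.pkl","wb"))
    print(n,d["K"],d["D"],d["world_to_cam"])
print(ctrl.state()["time"])
E
```

```text
scene [[461.51408573   0.         326.30480415]
 [  0.         461.51408573 241.16506956]
 [  0.           0.           1.        ]] [-0.04206625  0.          0.          0.          0.        ] [[ 7.65392698e-01 -6.43563510e-01 -1.62180537e-04 -4.44962592e-01]
 [-4.28875087e-01 -5.09874961e-01 -7.45716892e-01  2.82459213e-01]
 [ 4.79833489e-01  5.70835820e-01 -6.66262929e-01  6.91835214e-01]
 [ 0.00000000e+00  0.00000000e+00  0.00000000e+00  1.00000000e+00]]
top [[510.05520422   0.         309.25693291]
 [  0.         510.05520422 242.56431577]
 [  0.           0.           1.        ]] [-0.09608402  0.          0.          0.          0.        ] [[ 0.00296543 -0.99997105 -0.00700724 -0.04724885]
 [-0.98311452 -0.00163319 -0.18298409  0.56342021]
 [ 0.18296735  0.00743154 -0.9830909   0.8632436 ]
 [ 0.          0.          0.          1.        ]]
0.1
```

View pics/scene0.png

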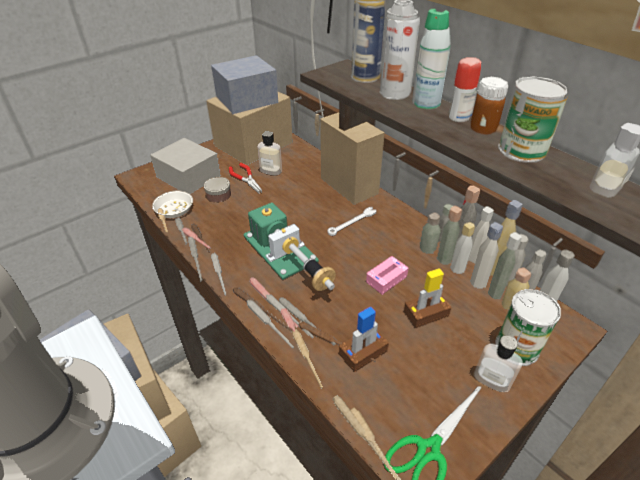

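View pics/top0.png

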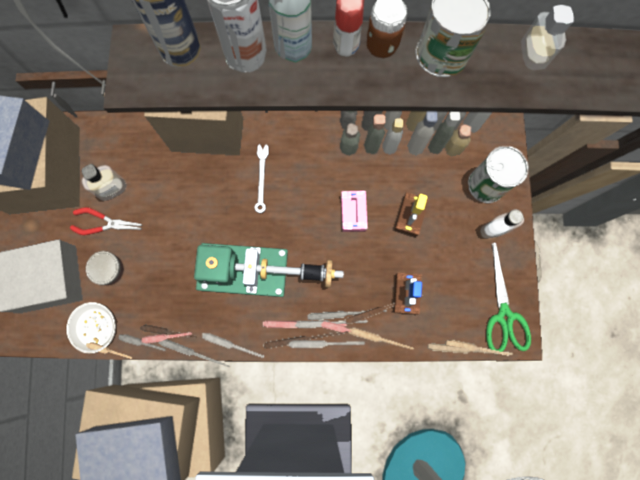

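The scene view shows the head at (285,240), the yellow spacer at (430,295) and the blue at (365,335). In the top view the hub is at (313,271), yellow at (415,210), blue at (412,290) and the pink decoy at (354,211). I'll enlarge the top view.

```bash
cat > h.py <<'E'
import numpy as np,cv2
from cell import ctrl,get_image
def pix2plane(d,uv,z):
    uv=np.array(uv,float).reshape(-1,1,2)
    n=cv2.undistortPoints(uv,d["K"],np.array(d["D"]))[:,0]
    T=d["world_to_cam"];R=T[:3,:3];c=-R.T@T[:3,3]
    r=np.c_[n,np.ones(len(n))]@R
    return c+r*((z-c[2])/r[:,2])[:,None]
def proj(d,P):
    T=d["world_to_cam"]
    return cv2.projectPoints(np.array(P,float).reshape(-1,1,3),cv2.Rodrigues(T[:3,:3])[0],T[:3,3],d["K"],np.array(d["D"]))[0][:,0]
E
python3 - <<'E'
import cv2
a=cv2.imread("pics/top0.png")
b=cv2.resize(a[235:305,190:350],None,fx=5,fy=5,interpolation=cv2.INTER_CUBIC)
c=cv2.resize(a[185:320,390:440],None,fx=4,fy=4,interpolation=cv2.INTER_CUBIC)  # 200x540
import numpy as np
cv2.imwrite("pics/c1.png",b)
c=np.hstack([cv2.resize(a[185:245,385:445],None,fx=6,fy=6,interpolation=cv2.INTER_CUBIC),cv2.resize(a[262:322,385:445],None,fx=6,fy=6,interpolation=cv2.INTER_CUBIC)])
cv2.imwrite("pics/c2.png",c)
E
```

```text
(no output)
```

View pics/c1.png

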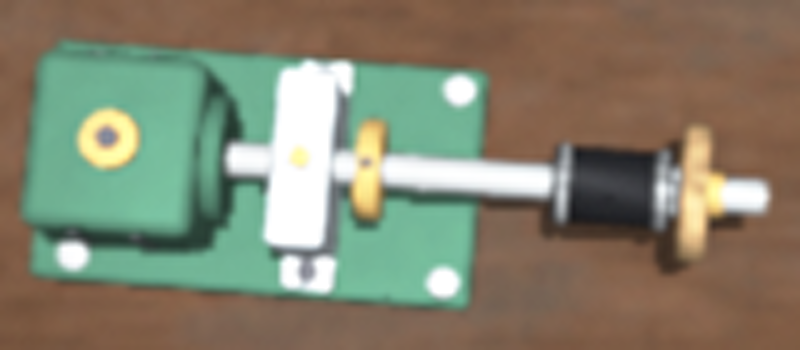

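View pics/c2.png

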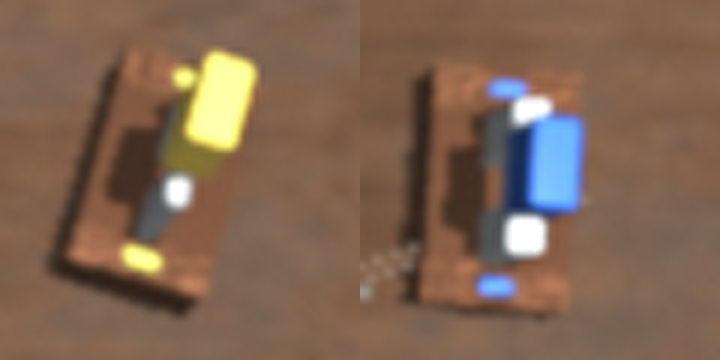

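```bash
python3 - <<'E'
from h import *
import pickle
d=pickle.load(open("top0.pkl","rb"))
f=lambda p,s,o:(np.array(p,float)+.5)/s-.5+np.array(o)
h=lambda p:f(p,5,(190,235))
P=pix2plane(d,h([(487,72),(467,305),(32,272),(62,42)]),.01)
print("plate",P.round(4).tolist(), P.mean(0), [np.linalg.norm(P[i]-P[i-1]).round(4) for i in range(4)])
for e in (P[0]-P[3],P[1]-P[2]): print("out dir ang",np.degrees(np.arctan2(e[1],e[0])))
print("shaft z51 (mid shaft)",pix2plane(d,h([(237,159),(540,180),(760,195)]),.045))
print("hub ends",pix2plane(d,h([(563,184),(663,190)]),.052))
print("collar edges top",pix2plane(d,h([(357,122),(385,122),(372,170)]),.055))
print("block top L/R",pix2plane(d,h([(302,66),(337,70),(266,246),(326,250)]),.064))
print("cap",pix2plane(d,h([(108,138)]),.08))
y=lambda p:f(p,6,(385,185))
b=lambda p:f(np.array(p)-[360,0],6,(385,262))
for n,g,c,m in(("thin",y,[(205,52),(257,65),(237,152),(187,140)],[(184,77),(142,258)]),("thick",b,[(532,115),(583,118),(577,212),(530,210)],[(508,88),(496,287)])):
    C=pix2plane(d,g(c),.112);M=pix2plane(d,g(m),.026)
    e=C[1]+C[0]-C[2]-C[3]
    print(n,C.mean(0),"xang",np.degrees(np.arctan2(e[1],e[0])),"stand",M.mean(0),np.degrees(np.arctan2(*(M[0]-M[1])[1::-1])))
print(ctrl.state()["ee_rot"])
E
```

```text
plate [[0.559, -0.004, 0.01], [0.4717, 0.0025, 0.01], [0.4831, 0.1647, 0.01], [0.5701, 0.1569, 0.01]] [0.52099135 0.08003738 0.01      ] [np.float64(0.1612), np.float64(0.0875), np.float64(0.1626), np.float64(0.0873)]
out dir ang -93.97054181098214
out dir ang -94.03205970212575
shaft z51 (mid shaft) [[ 0.520997    0.08387895  0.045     ]
 [ 0.51371071 -0.02517283  0.045     ]
 [ 0.50845158 -0.10388637  0.045     ]]
hub ends [[ 0.51138964 -0.03356628  0.052     ]
 [ 0.50931588 -0.06907395  0.052     ]]
collar edges top [[0.53303696 0.03984236 0.055     ]
 [0.53306145 0.02985427 0.055     ]
 [0.515829   0.03417174 0.055     ]]
block top L/R [[0.55166016 0.05883486 0.064     ]
 [0.55024775 0.04637664 0.064     ]
 [0.4877074  0.06998655 0.064     ]
 [0.48639116 0.04890191 0.064     ]]
cap [[0.52336322 0.123802   0.08      ]]
thin [ 0.62372689 -0.23768529  0.112     ] xang -14.158380483611378 stand [ 0.62606357 -0.2374468   0.026     ] -14.728876858423211
thick [ 0.47483086 -0.22492174  0.112     ] xang -4.271066020316381 stand [ 0.47582648 -0.22603279  0.026     ] -5.116218054714538
[[ 9.47393293e-01  3.20071181e-01 -6.22050063e-04]
 [ 3.20071763e-01 -9.47392157e-01  1.47213086e-03]
 [-1.18138690e-04 -1.59378756e-03 -9.99998723e-01]]
```

```bash
cat >> h.py <<'E'
def Rdown(yaw_deg):  # tool y axis at this world angle, z down
    a=np.radians(yaw_deg);y=np.array([np.cos(a),np.sin(a),0]);z=np.array([0,0,-1.]);return np.c_[np.cross(y,z),y,z]
HY=-4.0
OUT=np.array([-np.sin(np.radians(4)),-np.cos(np.radians(4)),0])
def s(): 
    q=ctrl.state();return q["tcp_pos"],q["contact_force"],q
E
python3 - <<'E'
from h import *
import pickle
for nm,p,ya in(("hub",(.511,-.051,.051),HY),("gap",(.517,.045,.1),HY+90),("thin",(.625,-.2375,.1),-14.5+90),("thick",(.475,-.2255,.1),-4.7+90)):
    for k in(0,180):
        j=ctrl.ik(np.array(p),Rdown(ya+k));print(nm,k,None if j is None else np.round(j,1))
p=np.array([.511,-.051,.15])
best=min((0,180),key=lambda k:abs((j:=ctrl.ik(p,Rdown(HY+k)))[6]-ctrl.state()["joints"][6]) if ctrl.ik(p,Rdown(HY+k)) is not None else 1e9)
R=Rdown(HY+best);print("use",best)
ctrl.move_to(p,R)
d=get_image("wrist");cv2.imwrite("pics/w1.png",d["frame"]);pickle.dump(d,open("w1.pkl","wb"))
print(s()[0],s()[2]["time"])
E
```

```text
hub 0 [ 19.6  31.8 -25.9 118.1  23.7  35.  -26.6]
hub 180 [ -49.1   59.6   72.1  122.4  -70.9   60.3 -120.8]
gap 0 [ 22.6  31.6 -43.5 115.4  30.8  44.8  46.8]
gap 180 [   7.6   26.9  -24.1  116.4   16.7   39.9 -121.1]
thin 0 [ 38.5  40.5 -33.6  95.   26.8  52.8  70.3]
thin 180 [ 16.8  36.2  -2.   96.7   1.6  47.1 -90.3]
thick 0 [ 46.2  29.6 -34.6 114.9  24.5  42.7  82. ]
thick 180 [ 23.4  25.6  -5.9 116.5   4.1  38.1 -79.9]
use 0
[ 0.51114745 -0.05215815  0.15002274] 2.525
```

View pics/w1.png

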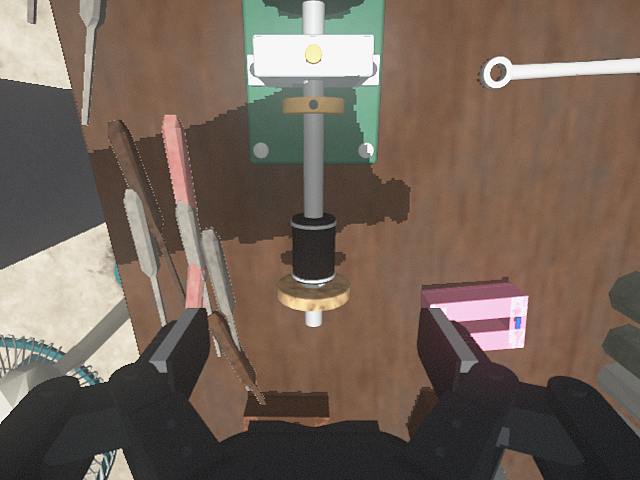

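The wrist view shows the shaft running vertical in the image at u≈313, with hub rims at v≈217 and 280, the collar at v≈104 and the block at v≈36–86. The yaw looks right, so I'll grip the hub and feel the float.

```bash
python3 - <<'E'
from h import *
import pickle
d=pickle.load(open("w1.pkl","rb"))
H=pix2plane(d,[(314,216),(313.5,277)],.059)
hub=H.mean(0);hub[2]=.045;print("hub",H,hub)
print("shaft",pix2plane(d,[(313.5,180),(314,10)],.045))
p=hub.copy();p[2]=.051
# lateral from wrist view; sanity-limited
p0=np.array([.511,-.051,.051]);assert np.linalg.norm(p-p0)<.012,p
R=Rdown(HY)
ctrl.move_l(p,R,velocity=.1)
ctrl.move_gripper(0.0,40)
t,f,q=s();print("grip",t,f,q["finger_gap"],q["time"])
def go(dirn,dist,F,v):
    t=s()[0];r=ctrl.move_l(t+dirn*dist,velocity=v,until_force=F);t,f,q=s()
    print(r,"axial out",round(1e3*(t-p)@OUT,2),"F",round(f@OUT,1),f.round(1),round(q["time"],2));return t@OUT
go(-OUT,.022,10,.02);a=go(-OUT,.004,8,.005)
go(OUT,.022,10,.02);b=go(OUT,.004,8,.005)
print("float",(b-a)*1e3)
d=get_image("wrist");cv2.imwrite("pics/w2.png",d["frame"]);pickle.dump(d,open("w2.pkl","wb"))
E
```

```text
hub [[ 0.51370611 -0.02473579  0.059     ]
 [ 0.51058319 -0.06382226  0.059     ]] [ 0.51214465 -0.04427902  0.045     ]
shaft [[ 0.51481497 -0.00541787  0.045     ]
 [ 0.52164536  0.085346    0.045     ]]
grip [ 0.51185057 -0.0443289   0.05133683] [-2.10652901  0.20552153  5.66570593] 0.02703920814527727 4.2333
True axial out -9.3 F -0.4 [-0.4  0.4  3.5] 4.88
True axial out -9.36 F 0.9 [-0.2 -0.9  4.4] 5.56
True axial out 4.54 F 0.5 [-1.1 -0.4  4. ] 6.3
True axial out 4.61 F 0.0 [ 0.6 -0.1  3.6] 7.07
float 13.96436503910612
```

Float is about 14 mm, so the thick (blue) spacer is the one. I'll release, rise, and move outward a bit so the wrist camera looks at the gap.

```bash
python3 - <<'E'
from h import *
import pickle
ctrl.move_gripper(.06)
t=s()[0];print(t)
# camera sits on the tool's +x (inward) side: aim at the gap
ctrl.move_l(t+np.array([0,0,.11]),velocity=.2)
d=get_image("wrist");pickle.dump(d,open("w3.pkl","wb"))
T=d["world_to_cam"];print("cam",-T[:3,:3].T@T[:3,3],s()[0],s()[2]["time"])
uv=proj(d,[(.517,.045,.06)])[0];print(uv)
u,v=[int(x) for x in uv]
v0=max(0,v-60);c=d["frame"][v0:v0+120,u-80:u+80];cv2.imwrite("pics/w3.png",cv2.resize(c,None,fx=5,fy=5,interpolation=cv2.INTER_CUBIC));print("off",u-80,v0)
E
```

```text
[ 0.51094575 -0.04870709  0.05103125]
cam [0.51621439 0.02835768 0.27754185] [ 0.50991516 -0.04888819  0.15972525] 8.2833
[313.93777984  96.75136125]
off 233 36
```

View pics/w3.png

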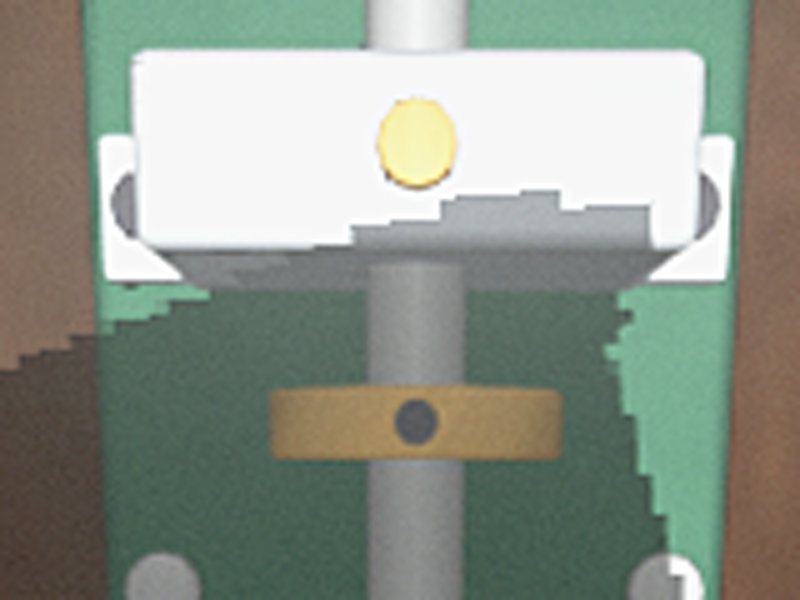

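The crop shows the block's top front edge at crop v≈247, the bottom of its face at v≈290, and the collar's inner edge at v≈387 and outer edge at v≈459, with the shaft at crop u≈416.

```bash
python3 - <<'E'
from h import *
import pickle
d=pickle.load(open("w3.pkl","rb"))
g=lambda u,v:((u+.5)/5-.5+233,(v+.5)/5-.5+36)
for n,uv,z in(("face top",g(416,247),.064),("face bot",g(416,290),.01),("collar in",g(416,387),.063),("collar out",g(416,459),.063)):
    P=pix2plane(d,[uv],z)[0];print(n,P.round(4),"axial out",(1e3*P@OUT).round(2))
for w in("w3",):
    P=pix2plane(d,[g(135,247),g(703,247),g(270,420),g(562,420)],[.064,.064,.045,.045][0]);print(P.round(4))
E
```

```text
face top [0.5184 0.0506 0.064 ] axial out -86.62
face bot [0.5186 0.0508 0.01  ] axial out -86.8
collar in [0.5174 0.0362 0.063 ] axial out -72.24
collar out [0.5169 0.0285 0.063 ] axial out -64.53
[[0.4877 0.0528 0.064 ]
 [0.5497 0.0484 0.064 ]
 [0.5008 0.0339 0.064 ]
 [0.5336 0.0316 0.064 ]]
```

```bash
python3 - <<'E'
from h import *
import pickle
ctrl.move_to(np.array([.475,-.2255,.19]),Rdown(-4.7+90))
d=get_image("wrist");pickle.dump(d,open("w4.pkl","wb"))
f=d["frame"];hsv=cv2.cvtColor(f,cv2.COLOR_BGR2HSV)
uv=proj(d,[(.475,-.2255,.112)])[0];u,v=[int(x) for x in uv];print(uv,s()[2]["time"])
u0=max(0,min(480,u-80));v0=max(0,min(360,v-60))
print("off",u0,v0);cv2.imwrite("pics/w4.png",cv2.resize(f[v0:v0+120,u0:u0+160],None,fx=5,fy=5,interpolation=cv2.INTER_CUBIC))
E
```

```text
[311.94768578 267.74996709] 9.9167
off 231 207
```

View pics/w4.png

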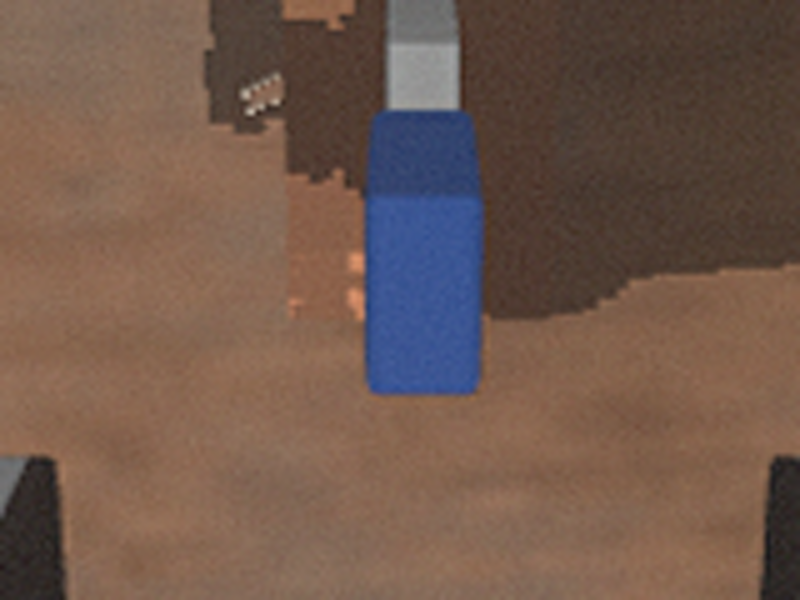

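The blue grip top is at crop u 366–483, v 195–394, aligned with the tool. I'll grasp, lift and hover over the gap.

```bash
python3 - <<'E'
from h import *
import pickle
d=pickle.load(open("w4.pkl","rb"))
g=lambda u,v:((u+.5)/5-.5+231,(v+.5)/5-.5+207)
c=pix2plane(d,[g(366,195),g(483,195),g(483,394),g(366,394)],.112);print(c.round(4));c=c.mean(0);print("grip",c)
c[2]=.098
ctrl.move_l(c,velocity=.15)
ctrl.move_gripper(0,50)
t,f,q=s();print(t,f,q["finger_gap"])
ctrl.move_l(t+np.array([0,0,.11]),velocity=.15)
gap=np.array([.5179,.0436,.175])
ctrl.move_to(gap,Rdown(HY+90))
t,f,q=s();print(t,f,q["finger_gap"],q["time"])
d=get_image("wrist");pickle.dump(d,open("w5.pkl","wb"))
uv=proj(d,[(.518,.044,.065)])[0];u,v=[int(x) for x in uv];print(uv)
u0=max(0,min(440,u-100));v0=max(0,min(330,v-75))
print("off",u0,v0);cv2.imwrite("pics/w5.png",cv2.resize(d["frame"][v0:v0+150,u0:u0+200],None,fx=4,fy=4,interpolation=cv2.INTER_CUBIC))
E
```

```text
[[ 0.4611 -0.229   0.112 ]
 [ 0.4622 -0.2157  0.112 ]
 [ 0.4869 -0.2175  0.112 ]
 [ 0.4858 -0.2312  0.112 ]]
grip [ 0.47399409 -0.22334658  0.112     ]
[ 0.47438001 -0.22358309  0.09861248] [-1.49475275 -0.79933911  6.01066515] 0.013240007303556733
[0.517957   0.04193471 0.17455168] [ 0.39765997 -0.87272885 -1.19588398] 0.013503281850371616 13.1
[316.27070708 249.9121083 ]
off 216 174
```

View pics/w5.png

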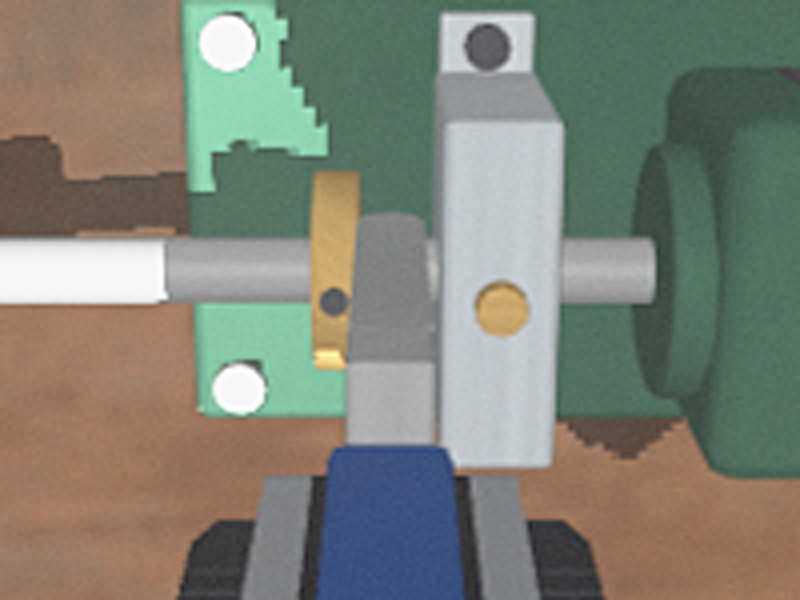

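The spacer hovers over the gap: foot side edges at crop u≈357–424, v≈215, shoulder u 347–435 at v≈360, block face edge u≈443, collar inner edge u≈357, and shaft centre v≈271.

```bash
python3 - <<'E'
from h import *
import pickle
d=pickle.load(open("w5.pkl","rb"))
g=lambda u,v:((u+.5)/4-.5+216,(v+.5)/4-.5+174)
IN=-OUT;HX=np.array([np.cos(np.radians(HY)),np.sin(np.radians(HY)),0])
t=s()[0];print("tcp",t.round(4),s()[2]["time"])
def show(n,u,v,z):
    P=pix2plane(d,[g(u,v)],z)[0]-t;print(n,"in",(1e3*P@IN).round(2),"hx",(1e3*P@HX).round(2))
show("shoulder L",347,360,.145);show("shoulder R",435,360,.145)
show("shoulder back",390,446,.145)
show("foot L",360,225,.084);show("foot R",424,225,.084)
show("face",444,125,.064);show("face",441,465,.064)
show("collar top in",360,172,.045);show("collar near edge in",349,345,.06)
show("collar out",312,172,.045);show("shaft",260,271,.045);show("shaft",600,271,.045)
show("bolt",333,301,.063);show("blk mid",502,310,.064)
E
```

```text
tcp [0.5181 0.0415 0.1747] 13.15
shoulder L in -4.15 hx -21.08
shoulder R in 5.46 hx -21.07
shoulder back in 0.53 hx -10.85
foot L in -4.03 hx -19.41
foot R in 5.57 hx -19.39
face in 9.15 hx -30.51
face in 9.18 hx 29.33
collar top in in -4.86 hx -18.25
collar near edge in in -6.66 hx 8.63
collar out in -13.31 hx -18.26
shaft in -23.0 hx -0.02
shaft in 38.13 hx 0.09
bolt in -9.16 hx -0.35
blk mid in 19.15 hx 0.95
```

```bash
python3 - <<'E'
from h import *
IN=-OUT;HX=np.array([np.cos(np.radians(HY)),np.sin(np.radians(HY)),0])
t0=np.array([.5181,.0415,.1747])
goal=t0+IN*.0015-HX*.0009
R=Rdown(HY+90);cmd=goal.copy()
cmd[2]=.162
for _ in range(2):
    ctrl.move_l(cmd,R,velocity=.05);ctrl.wait(.1);e=goal-s()[0];e[2]=0;print((1e3*e).round(2));cmd+=e
cmd[2]=.130
r=ctrl.move_l(cmd,R,velocity=.04,until_force=5);t,f,q=s();print(r,t,f.round(1),q["time"])
if not r:
    cmd[2]=.095
    r=ctrl.move_l(cmd,R,velocity=.03,until_force=6);t,f,q=s();print(r,t,(1e3*(goal-t)).round(2),f.round(1),q["time"])
E
```

```text
[-0.08  0.02  0.  ]
[ 0.05 -0.09  0.  ]
False [0.51743596 0.0431049  0.13018301] [ 0.5 -0.2 -0.3] 14.9583
True [0.51720148 0.04306297 0.10259322] [ 0.11 -0.   72.11] [-1.5 -0.5  7.3] 15.825
```

The feet are on the plate at the expected height. I'll slide the spacer lightly against the block, release, rise, look, then push the shaft in.

```bash
python3 - <<'E'
from h import *
import pickle
IN=-OUT
t=s()[0]
r=ctrl.move_l(t+IN*.004,velocity=.01,until_force=4);t1,f,q=s();print(r,1e3*(t1-t)@IN,t1,f.round(1))
ctrl.move_gripper(.04)
t=s()[0];ctrl.move_l(t+np.array([0,0,.09]),velocity=.15)
t,f,q=s();print(t,q["time"])
d=get_image("wrist");pickle.dump(d,open("w6.pkl","wb"))
uv=proj(d,[(.518,.044,.065)])[0];u,v=[int(x) for x in uv]
u0=max(0,min(440,u-100));v0=max(0,min(330,v-75))
print("off",u0,v0);cv2.imwrite("pics/w6.png",cv2.resize(d["frame"][v0:v0+150,u0:u0+200],None,fx=4,fy=4,interpolation=cv2.INTER_CUBIC))
E
```

```text
True 1.9185331344522838 [0.51752535 0.04496354 0.10262564] [-0.4  1.1  3.8]
[0.51620011 0.04390636 0.19143759] 17.3333
off 213 170
```

View pics/w6.png

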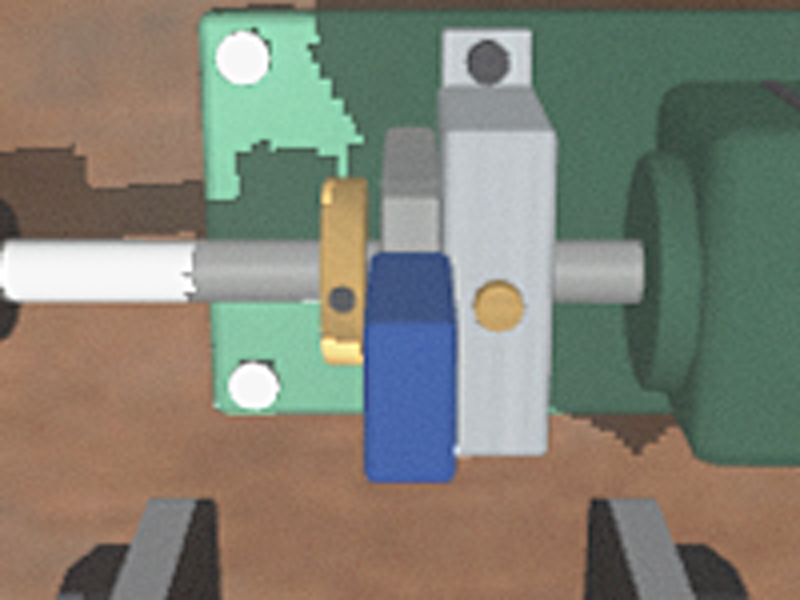

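The spacer stands upright astride the shaft and flat at the block, blue grip at crop (410,400). Now I'll nip it.

```bash
python3 - <<'E'
from h import *
import pickle
IN=-OUT;R=Rdown(HY)
ctrl.move_gripper(.07)
h=np.array([.5110,-.0487,.051])
ctrl.move_to(h+[0,0,.12],R)
ctrl.move_l(h,R,velocity=.15)
ctrl.move_gripper(0,40)
t=s()[0];print(t)
for F,v in((8,.01),(12,.005)):
    r=ctrl.move_l(s()[0]+IN*.008,velocity=v,until_force=F);t1,f,q=s();print(r,1e3*(t1-t)@IN,f.round(1),q["time"])
ctrl.move_gripper(.06)
t=s()[0];ctrl.move_l(t+np.array([0,0,.11]),velocity=.15);ctrl.wait(.2)
d=get_image("wrist")
e=get_image("scene")
a=cv2.resize(d["frame"][20:150,233:393],(640,520),interpolation=cv2.INTER_CUBIC)
uv=proj(e,[(.518,.044,.06)])[0];u,v=[int(x) for x in uv]
b=cv2.resize(e["frame"][v-65:v+65,max(0,u-20):max(0,u-20)+40],(160,520))
cv2.imwrite("pics/w7.png",np.hstack([a,b]));print(s()[0],s()[2]["time"])
E
```

```text
[ 0.51149221 -0.04879388  0.05170691]
True 3.919732916059614 [0.1 0.4 4. ] 20.9083
True 3.9478088352598797 [-0.1 -0.9  4.4] 21.9333
[ 0.51126096 -0.04473888  0.1609084 ] 23.5333
```

View pics/w7.png

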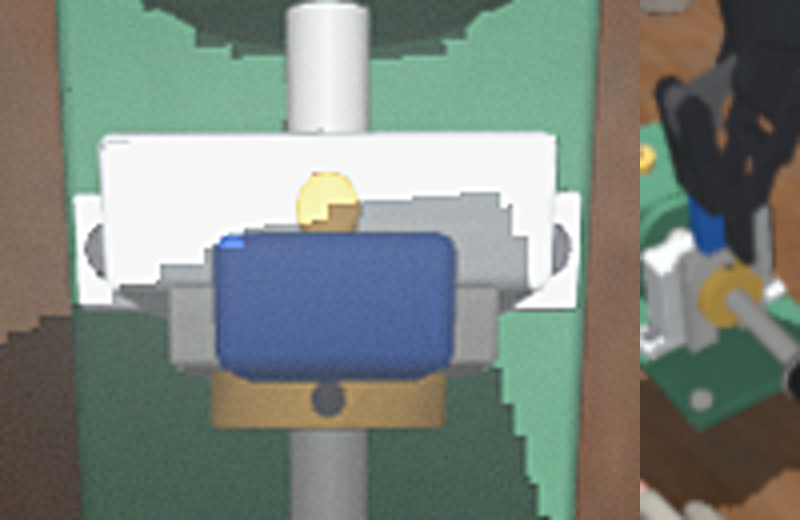

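The view shows the spacer nipped square between the collar (crop v≈400) and the block. The shaft travelled 3.95 mm, against 13.96 − 10 = 3.96 mm expected, and the gripper is clear.

```bash
python3 -c "
from cell import ctrl
print(ctrl.hand_in())"
```

```text
the job is handed in; nothing more can be done
None
```

I felt about 14.0 mm of end float, so I fitted the thick (blue-grip) spacer astride the shaft with its feet on the base plate, pushed the shaft in until it was nipped upright, left the thin spacer in its stand, and handed the job in at about 24 s.

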